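# Load the hall lantern's battery and hold its head at the test position

### The job

Take the charged battery, the one with the green end, out of the charger and slide it fully home into the slot in the lantern's base. Then set the lamp head on the base with its two lugs in the notches so that it drops fully in, turn it clockwise (seen from above) to the yellow dot half way to the lock, which is the spring-return test position, and finish while still gripping the head and holding it there against its spring so we can see that it lights. Never turn it on to the lock click, and leave the red-ended battery and the other things on the table undisturbed.

Things in the scene. Friction and masses are not known exactly. Their poses are not given: they have to be found in the camera images.
- lantern: Base of a table lantern, fixed to the table: sea-green round can 116 mm across, 95 mm high, oak foot. Origin: centre of its underside, z up. Open on top: inside, a black deck at 60 mm height has the battery slot; round the mouth is a brass flange. All of it looks the same after half a turn.
- slot_mouth (a point): Centre of the battery slot's mouth, on the base's axis, 60 mm above the table. The slot is 53 mm along the base's x, 15 mm along its y, 45 mm deep (floor 15 mm above the table), A battery that is home stands 30 mm proud of the deck, its top 5 mm below the flange's top.
- collar (a point): Centre of the collar's mouth on the base's axis, level with the brass flange's top, 95 mm above the table. The flange is 5 mm thick, its inner diameter 87 mm, with two notches 23 mm wide at the base's +x and -x (in line with the slot) for the head's lugs.
- notch (a point): Middle of the notch at the base's +x, 47 mm from the axis, level with the flange's top. Its twin is half a turn away. A white bar on the rim marks each (open). The red bars on the rim, 84 degrees clockwise from above, mark the lock.
- half_dot (a point): Yellow dot on the rim, 42 degrees (0.733 rad) clockwise, seen from above, of the notch at +x; its twin is half a turn away. It marks half way, the test position: where a head's pointer, and so its bar, is to be held.
- lamp_head: The lantern's head, loose, about 0.2 kg, upright on the table: aluminium skirt 80 mm across (hollow, 20 mm deep, lower edge bevelled), then a green and white drum 100 mm across up to 66 mm height, then an oak bar handle on two posts. Origin: centre of the skirt's lower edge, z up; x along the bar. Looks the same after half a turn.
- handle (a point): Middle of the head's bar handle, 98 mm above the head's origin, 32 mm above the drum's top. The bar runs along the head's x: 80 mm long, 14 mm wide, 14 mm high; its brass posts stand 32 mm either side of the middle.
- lug (a point): Tip of the brass lug at the head's +x, 48.5 mm from its axis, under one end of the bar; its twin is at -x. Each is 14 mm wide and spans 7.5 to 13.5 mm above the head's origin. White pointers on the drum's lower edge mark them. To go in, the bar lies along the base's x.
- shoulder (a point): Centre of the head's shoulder, 20 mm above its origin; it rests on the flange when the head has dropped in (origin then 75 mm above the base's); with lugs on the flange it stays 12 mm high. In, it turns only clockwise: 6 to 8 degrees free, then a spring of 0.17 to 0.27 N m, which turns it back if let go; at 53 degrees the lugs meet the catches, at 79 they click.
- charger: Flat grey battery charger fixed to the table, 90 mm along its x, 165 mm along its y, 40 mm high. Origin: centre of its underside. Two slots at y = +38 and -38 mm, like the lantern's slot (long side along x), 28 mm deep, each holding an upright battery that stands 47 mm proud.
- charged_pack: The charged battery: an upright black slab 50 mm along its x, 12 mm along its y, 75 mm high, 0.16 kg, tapering to 44 x 7 mm over its lowest 12 mm, with a green end on top. Loose in one of the charger's slots. Origin: centre of its underside (15 mm above the base's when home in the lantern). Same after half a turn.
- flat_pack: The discharged battery: the same slab with a red end on top, in the charger's other slot. Leave it.
- shell_dish: Round sand-coloured dish of shells, 164 mm across, 28 mm high (shells to about 45 mm), beyond the lantern. Leave it.
- candle_jar: Candle in a glass jar, 72 mm across, 75 mm high, between the robot and the lantern. Leave it.
- key_coaster: Cork coaster with keys, 90 mm across, 20 mm high, beyond the lantern to the right. Leave it.
- glasses_case: Brown spectacles case, 160 x 62 x 42 mm, beyond the lantern to the left. Leave it.

How it is judged (in metres and radians):
On the way, in this order (a step that is already met when the one before it is completed fails the run):
1. the green-ended battery is home in the lantern's slot (horizontal distance between charged_pack and lantern below 0.005 m and z of charged_pack in the frame of lantern below 0.019 m and angle between charged_pack's own z axis and vertical below 0.08 rad), for 0.2 s.
2. the head has dropped into the notches, at the open mark (horizontal distance between lamp_head and lantern below 0.006 m and z of lamp_head in the frame of lantern below 0.079 m and angle between the x axis of lamp_head and the x axis of lantern, either way round below 0.3 rad), for 0.1 s.
At the end, for the whole second after the job is handed in: The green-ended battery is home in the slot (within 5 mm sideways, 4 mm of its floor); the head sits in the collar (within 6 mm of its axis, 4 mm of its seat, 4 degrees of upright), turned 42 degrees clockwise of open, give or take 10, and still, gripped by the fingers with over 3 N (horizontal distance between charged_pack and lantern below 0.005 m and z of charged_pack in the frame of lantern below 0.019 m and horizontal distance between lamp_head and lantern below 0.006 m and z of lamp_head in the frame of lantern below 0.079 m and angle between lamp_head's own z axis and vertical below 0.07 rad and angle between the x axis of lamp_head and the x axis of lantern, either way round between 0.559 and 0.908 rad and contact force between the fingers and lamp_head above 3 N and angular speed of lamp_head below 0.15 rad/s and linear speed of lamp_head below 0.02 m/s); the arm keeps its last pose, push and grip.
It fails at once if the head is turned on into the lock catches (past 66 degrees) (horizontal distance between lamp_head and lantern below 0.01 m and z of lamp_head in the frame of lantern below 0.08 m and angle between the x axis of lamp_head and the x axis of lantern, either way round above 1.15 rad).
It fails at once if the red-ended battery is moved by more than 15 mm (distance of flat_pack from where it was at the start of the episode above 0.015 m).
It fails at once if another thing on the table is moved by more than 20 mm (distance of any of shell_dish, candle_jar, key_coaster, glasses_case from where it was at the start of the episode above 0.02 m).
It also fails if it takes over 69 s, if anything falls off the work surface, if the arm or the gripper's body presses on something with over 40 N, if the wrist force passes 120 N, or if a joint passes its speed limit or range.

### The arm

A 6-joint arm with a two-finger parallel gripper is mounted at the origin on the work surface. World frame = base frame: x ahead of the robot, y to its left, z up, the work surface at z = 0. Lengths are in mm, angles in rad, forces in N, time in s.
With the tool pointing down it reaches from about 275 to 1000 mm from the base axis. Payload 8.4 kg.
Tool frame: the origin (TCP) lies at the very end of the fingers, on their centre line; the grasp point (between the pads) lies 19 mm behind it; z points along the fingers, y is the line along which they close (so a half turn about z gives the same grasp; the last joint's range is limited). The gripper opens to 85 mm and grips with 20 to 120 N. Pads are 22 mm wide; open, the fingers measure 114 mm over their backs; the gripper's body (76 mm by 85 mm) begins 54 mm behind the grasp point. The pads swing forward as they close: fully open they stand 13 mm farther back than shut.
Start: joints at [-1.145, 0.353, 1.633, -0, 1.155, -0.002], TCP at [259.293, -568.678, 231.281] pointing down, gripper open.
Joint ranges: [-2.63, 2.63], [-0.92, 2.1], [0.06, 2.66], [-1.3, 4.44], [0, 2.69], [-3.02, 3.02]. Speed limits (rad/s): [2.22, 2.22, 2.79, 3.14, 3.14, 3.14].

### API

Orientations are given as [roll, pitch, yaw] about the fixed x, y, z axes, in that order (R = Rz(yaw) Ry(pitch) Rx(roll)).
In Python, from rig import sensors, grab_frame, camera_params, order gives the robot as it stands. The module is installed in compiled form; this text tells all that it offers.
- The arm moves only by the tool move_arm, never from a script. Its argument "motion" is a list of rows, each a list of 7 numbers: the turn, a rotation vector about the tool's x, y, z in normalised numbers (1 is 90 degrees), then the shift along the tool's x, y, z in fractions of the full range, 1 being 60 cm, then the finger opening in m, from 0 to 0.0854. A call has 1 to 8 rows; each row is the pose to reach, as a shift and turn from the pose commanded when the call began, along the tool's axes at that moment; what a row does not reach only later rows make up. A row lasts 1/8 s, in which the tool goes at most 62.5 mm and 10.7 degrees, less where a joint would pass 70% of its speed; a pose out of reach is approached as far as the arm can. A call with a gripper value outside its range is refused whole. The fingers move at their own pace and stop on an object; "grip_force" is the grip in N (left out, the last holds). Time passes only in rows, so rows that repeat a pose let the fingers close. It gives the time, the measured TCP pose, the force, the opening and the grip force at its end, in the units of the state.
- sensors.sense(): the state, without advancing time (a new reading comes with each control period).
- grab_frame(name): name is "scene" or "top"; returns (picture, depth): 420x560x3 uint8, red, green, blue; 420x560 float32, mm along the optical axis (not along the pixel's ray), 0 where there is no reading.
- camera_params(name): a dict with "camera_matrix" (3x3 intrinsics, pixels), "world_from_camera" (4x4, takes a point from camera to world coordinates). Camera axes: x right, y down, z forward; pixel columns grow to the right and rows downward; lengths in mm; the calibration is good to about 2 mm. A picture is of the moment at which its call begins. camera_params takes no time and is no camera call.
- order.sign_off(): hands the job in; it is judged then, once.
The state is a dict: "clock": time; "qpos": joint angles; "qvel": joint speeds; "joint_efforts": joint torques, N m; "eef_pos": TCP position; "tcp_rot": TCP orientation; "contact_force": force on the tool from outside, world axes, zero at the start; "wrist_torque": the same for the moment, N m; "opening": opening from 0.0 (shut) to 1.0 (fully open); "grasp_force": force on a finger pad.
Only numpy, scipy, OpenCV 4.12 (cv2) and the standard library are available. Lean on these libraries where they do the work, as an engineer would, in place of code of your own. Each camera call takes 0.05 s, during which the arm holds its last target. There are 200 camera calls.

## Working session

There is one attempt and no reset: what is moved stays moved. The work goes in short steps, Python scripts to look and compute and a tool call to move; the robot and the scene stay as the last step left them, time stands still between calls to the robot, and variables do not carry over. Pictures are saved under pics/ and viewed, at most 10 in all, crops included, and the job is handed in when it is done.

Besides the shell and the picture viewer there is one more tool, called after "Call:" by a JSON object that holds its "method" and its "body", one argument or row to a line. move_arm: Moves the arm, as the interface text tells. Its arguments: {"type":"object","properties":{"motion":{"type":"array","items":{"type":"array","items":{"type":"number"}}},"grip_force":{"type":"number"}},"required":["motion"]}

```bash
mkdir -p pics
python3 - <<'E'
from rig import sensors, grab_frame, camera_params, order
import cv2, numpy as np
for n in ("scene","top"):
    im,d=grab_frame(n); cv2.imwrite(f"pics/{n}0.png",cv2.resize(im[...,::-1],None,fx=1.4,fy=1.4)); np.savez(f"{n}0.npz",im=im,d=d)
    p=camera_params(n); print(n,np.round(p["camera_matrix"],1).tolist(),np.round(p["world_from_camera"],3).tolist())
print(sensors.sense())
E
```

```text
scene [[476.4, 0.0, 281.2], [0.0, 476.4, 214.8], [0.0, 0.0, 1.0]] [[0.609, 0.499, -0.616, 1210.441], [0.793, -0.36, 0.492, -515.997], [0.024, -0.788, -0.615, 712.123], [0.0, 0.0, 0.0, 1.0]]
top [[417.0, 0.0, 281.0], [0.0, 417.0, 212.7], [0.0, 0.0, 1.0]] [[0.004, -0.992, 0.127, 465.856], [-1.0, -0.001, 0.023, -14.189], [-0.023, -0.127, -0.992, 1028.367], [0.0, 0.0, 0.0, 1.0]]
{'clock': 0.1, 'qpos': array([-1.14536506e+00,  3.53588605e-01,  1.63404351e+00, -9.07766226e-06,
        1.15519163e+00, -2.39477760e-03]), 'qvel': array([ 1.51950706e-04, -1.18743465e-03, -2.08500758e-03,  9.30613967e-04,
       -9.52391619e-04, -8.59043605e-05]), 'joint_efforts': array([ 9.41193975e-04, -6.06360626e+01, -3.42821324e+01, -5.75951822e-05,
        4.05794606e-03,  2.43952911e-05]), 'eef_pos': array([ 259.13749983, -568.29001895,  230.637639  ]), 'tcp_rot': array([-3.14036155e+00,  5.35217828e-06,  4.27829716e-01]), 'contact_force': array([-1.49326576,  0.21247224,  0.80191709]), 'wrist_torque': array([-0.03017912, -0.04327393,  0.01217572]), 'grasp_force': 0.0, 'opening': 1.0010208762475414}
```

View pics/top0.png

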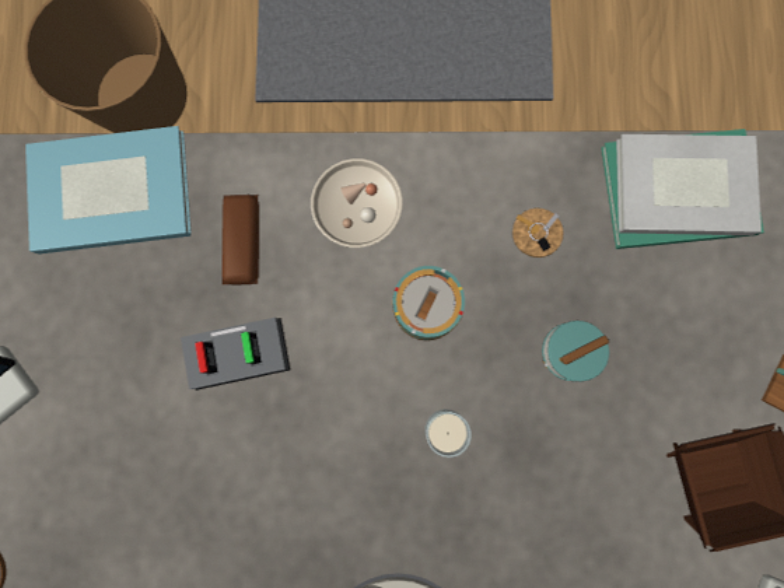

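View pics/scene0.png

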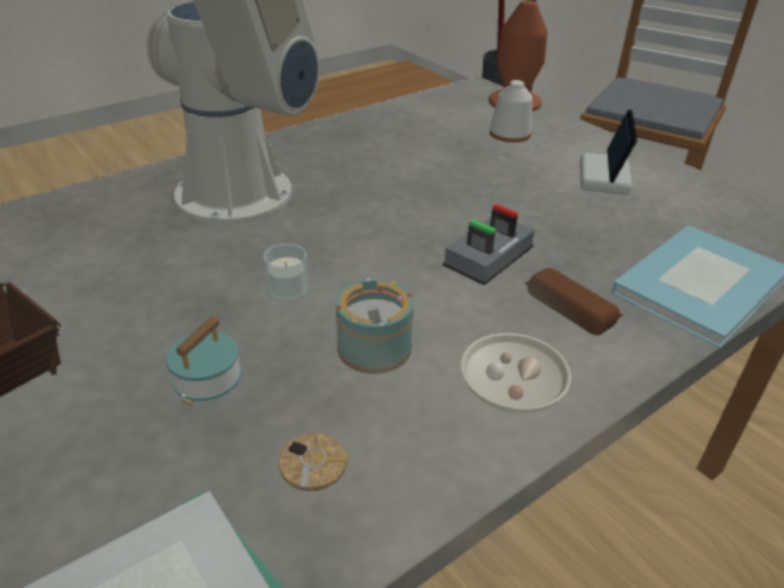

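```bash
cat > h.py <<'E'
import numpy as np, cv2
from rig import camera_params
def cloud(n,d):
    p=camera_params(n);K=p["camera_matrix"];T=p["world_from_camera"]
    v,u=np.mgrid[:d.shape[0],:d.shape[1]]
    c=np.stack([(u-K[0,2])/K[0,0]*d,(v-K[1,2])/K[1,1]*d,d],-1)
    return c@T[:3,:3].T+T[:3,3]
def ray(n,uv,z):
    p=camera_params(n);K=p["camera_matrix"];T=p["world_from_camera"]
    uv=np.atleast_2d(uv).astype(float)
    r=np.c_[(uv-[K[0,2],K[1,2]])/[K[0,0],K[1,1]],np.ones(len(uv))]@T[:3,:3].T
    return (T[:3,3]+r*((z-T[2,3])/r[:,2])[:,None])[:,:2]
def rect(P):
    (c,s,a)=cv2.minAreaRect(P.astype(np.float32)); 
    if s[0]<s[1]: a+=90
    a=(a+90)%180-90
    return np.round(c,1),np.round(sorted(s),1),round(a,1)
def circ(P):
    A=np.c_[2*P,np.ones(len(P))];s=np.linalg.lstsq(A,(P**2).sum(1),rcond=None)[0]
    return np.round(s[:2],1),round(float(np.sqrt(s[2]+s[0]**2+s[1]**2)),1)
E
python3 - <<'E'
from h import *
im={};d={};H={}
for n in("scene","top"):
    f=np.load(n+"0.npz");im[n]=f["im"];d[n]=f["d"];H[n]=cv2.cvtColor(f["im"],cv2.COLOR_RGB2HSV)
def box(n,x0,y0,x1,y1):
    m=np.zeros(im[n].shape[:2],bool);m[int(y0/1.4):int(y1/1.4),int(x0/1.4):int(x1/1.4)]=1;return m
B={"top":dict(g=(230,320,275,375),r=(185,330,225,385),head=(530,310,620,390),lan=(385,260,470,345),ch=(180,310,295,395)),
   "scene":dict(g=(460,215,500,255),r=(480,200,525,240),head=(160,310,245,410),lan=(330,270,420,375),ch=(440,200,540,285))}
for n in B:
    h,s,v=np.moveaxis(H[n].astype(int),-1,0);C=cloud(n,d[n]);z=C[...,2]
    for k,lo,hi in(("g",50,70),("r",-1,8)):
        m=box(n,*B[n][k])&(h>lo)&(h<hi)&(s>150)&(v>80)
        q=C[m];print(n,k,m.sum(),"z",np.percentile(q[:,2],[5,50,95]).round(1), "rect hi",rect(q[q[:,2]>82][:,:2]) if (q[:,2]>82).any() else None)
        uv=np.argwhere(m)[:,::-1];print("   ray mask@87",rect(ray(n,uv,87)))
    m=box(n,*B[n]["head"])
    t=m&(z>97)&(z<115);print(n,"bar",t.sum(),np.median(z[t]),rect(C[t][:,:2]))
    t2=m&(h<20)&(s>100);print("  bar colour",rect(ray(n,np.argwhere(t2)[:,::-1],105)))
    t=m&(z>60)&(z<70);print(n,"drum",np.median(z[t]),cv2.minEnclosingCircle(C[t][:,:2].astype(np.float32)))
    m=box(n,*B[n]["lan"]);t=m&(z>90)&(z<105);print(n,"rim",t.sum(),np.median(z[t]),circ(C[t][:,:2]),cv2.minEnclosingCircle(C[t][:,:2].astype(np.float32)))
    t=m&(z<52)&(z>5)&(np.hypot(*(np.moveaxis(C[...,:2],-1,0)-C[t][:,:2].mean(0)[:,None,None]))<42)
    print("  slot deep",t.sum(),rect(ray(n,np.argwhere(t)[:,::-1],60)) if t.sum()>3 else None)
    m=box(n,*B[n]["ch"]);t=m&(z>34)&(z<45);print(n,"chg",np.median(z[t]),rect(C[t][:,:2]))
    x0,y0,x1,y1=[int(a/1.4) for a in B[n]["lan"]]
    c=cv2.resize(im[n][y0:y1,x0:x1,::-1],(400,400*(y1-y0)//(x1-x0)),interpolation=cv2.INTER_CUBIC);im[n+"c"]=c[:400]
print(im["topc"].shape,im["scenec"].shape)
hh=400;cv2.imwrite("pics/lan.png",np.hstack([cv2.resize(im["topc"],(400,400)),cv2.resize(im["scenec"],(400,400))]))
E
```

```text
top g 110 z [81.8 86.4 89.4] rect hi (array([506. , 245.2]), array([10.9, 48.2]), 11.5)
   ray mask@87 (array([506.2, 244.6]), array([11.2, 49.1]), 11.6)
top r 113 z [82.2 86.1 89.1] rect hi (array([490.5, 319.7]), array([11.4, 48.5]), 12.6)
   ray mask@87 (array([490.2, 319. ]), array([11.6, 49.1]), 12.1)
top bar 235 103.28514942751326 (array([ 503.4, -292.5]), array([14. , 79.1]), -64.0)
  bar colour (array([ 502.7, -291.6]), array([12.5, 80.1]), -63.6)
top drum 65.18094194758851 ((503.1741638183594, -292.83868408203125), 49.84877014160156)
top rim 834 94.59929758012271 (array([581.2, -47.2]), 51.6) ((581.3501586914062, -47.29941940307617), 57.968196868896484)
  slot deep 144 (array([580.8, -47.2]), array([14.6, 51.6]), -26.5)
top chg 39.44472786741392 (array([498.4, 284.4]), array([ 90.3, 167.7]), -77.8)Traceback (most recent call last):
  File "<stdin>", line 13, in <module>
    return _quantile_unchecked(
        a, q, axis, out, overwrite_input, method, keepdims, weights)
    return _ureduce(a,
                    func=_quantile_ureduce_func,
    ...<5 lines>...
                    overwrite_input=overwrite_input,
                    method=method)
    r = func(a, **kwargs)
    result = _quantile(arr,
                       quantiles=q,
    ...<2 lines>...
                       out=out,
                       weights=wgt)
    slices_having_nans = np.isnan(arr[-1, ...])
                                  ~~~^^^^^^^^^
IndexError: index -1 is out of bounds for axis 0 with size 0
```

```bash
cat > go.py <<'E'
import sys, numpy as np
from scipy.spatial.transform import Rotation as R
from rig import sensors
# usage: go.py x y z yaw  [x y z yaw ...]: each from the previous target
a=list(map(float,sys.argv[1:])); s=sensors.sense()
p=s["eef_pos"]; r=R.from_euler("xyz",s["tcp_rot"])
print("t",round(s["clock"],2),"pos",p.round(1),"rpy",np.round(s["tcp_rot"],4),"F",s["contact_force"].round(1),"T",s["wrist_torque"].round(2),"op",round(s["opening"],3),"gf",round(s["grasp_force"],1),"q6",s["qpos"][5].round(2))
for i in range(0,len(a),4):
    t=np.array(a[i:i+3]); g=R.from_euler("xyz",[np.pi,0,a[i+3]])
    print("turn",(r.inv()*g).as_rotvec().round(4),"shift m",(r.inv().apply(t-p)/1000).round(4)); p,r=t,g
E
python3 go.py 380 -160 200 1.87 506 245 180 3.351
```

```text
t 0.1 pos [ 259.1 -568.3  230.6] rpy [-3.1404  0.      0.4278] F [-1.5  0.2  0.8] T [-0.03 -0.04  0.01] op 1.001 gf 0.0 q6 -0.0
turn [-1.0000e-03 -9.0000e-04 -1.4422e+00] shift m [ 0.2794 -0.3213  0.031 ]
turn [ 0.     0.    -1.481] shift m [0.3499 0.2398 0.02  ]
```

Units first: shifts go in shares of 60 cm and turns go in shares of 90 degrees. So -0.3213 m / 0.6 = -0.5355, 0.2794 m / 0.6 = 0.4657, -1.442 rad / 1.5708 = -0.918.

Call:
{"method": "move_arm", "body": {
  "motion": [
    [0, 0, -0.918, 0.4657, -0.5355, 0.0517, 0.05],
    [0, 0, -0.918, 0.4657, -0.5355, 0.0517, 0.05],
    [0, 0, -0.918, 0.4657, -0.5355, 0.0517, 0.05],
    [0, 0, -0.918, 0.4657, -0.5355, 0.0517, 0.05],
    [0, 0, -0.918, 0.4657, -0.5355, 0.0517, 0.05],
    [0, 0, -0.918, 0.4657, -0.5355, 0.0517, 0.05],
    [0, 0, -0.918, 0.4657, -0.5355, 0.0517, 0.05],
    [0, 0, -0.918, 0.4657, -0.5355, 0.0517, 0.05]
  ]
}}

```text
clock: 1.1
eef_pos: [380.4, -157.2, 199.9]
tcp_rot: [-3.141, -0.001, 1.88]
contact_force: [-0.6, -0.7, 0.0]
opening: 0.585
grasp_force: 0.0
```

```bash
python3 go.py 506 245 180 3.351
```

```text
t 1.1 pos [ 380.4 -157.2  199.9] rpy [-3.1413e+00 -1.1000e-03  1.8795e+00] F [-0.6 -0.7  0. ] T [-0.04  0.01 -0.04] op 0.585 gf 0.0 q6 -0.71
turn [ 6.0000e-04 -1.2000e-03 -1.4715e+00] shift m [0.345  0.2419 0.0202]
```

To row units: 0.345 m / 0.6 = 0.575, 0.242 m / 0.6 = 0.4033, -1.47 rad / 1.5708 = -0.9358.

Call:
{"method": "move_arm", "body": {
  "motion": [
    [0, 0, -0.9358, 0.575, 0.4033, 0.0333, 0.05],
    [0, 0, -0.9358, 0.575, 0.4033, 0.0333, 0.05],
    [0, 0, -0.9358, 0.575, 0.4033, 0.0333, 0.05],
    [0, 0, -0.9358, 0.575, 0.4033, 0.0333, 0.05],
    [0, 0, -0.9358, 0.575, 0.4033, 0.0333, 0.05],
    [0, 0, -0.9358, 0.575, 0.4033, 0.0333, 0.05],
    [0, 0, -0.9358, 0.575, 0.4033, 0.0333, 0.05],
    [0, 0, -0.9358, 0.575, 0.4033, 0.0333, 0.05]
  ]
}}

```text
clock: 2.1
eef_pos: [510.4, 243.7, 179.7]
tcp_rot: [3.141, 0.0, -2.935]
contact_force: [-0.3, -1.1, -0.1]
opening: 0.585
grasp_force: 0.0
```

```bash
python3 go.py 506 245 62 3.351
```

```text
t 2.1 pos [510.4 243.7 179.7] rpy [ 3.1411e+00  2.0000e-04 -2.9347e+00] F [-0.3 -1.1 -0.1] T [-0.04  0.    0.02] op 0.585 gf 0.0 q6 -1.34
turn [ 0.0005  0.0002 -0.0025] shift m [0.0041 0.0022 0.1177]
```

To row units: 0.04 m / 0.6 = 0.0667.

Call:
{"method": "move_arm", "body": {
  "motion": [
    [0, 0, 0, 0, 0, 0.0667, 0.05],
    [0, 0, 0, 0, 0, 0.0667, 0.05],
    [0, 0, 0, 0, 0, 0.0667, 0.05]
  ]
}}

```text
clock: 2.48
eef_pos: [510.1, 240.5, 141.0]
tcp_rot: [3.142, 0.0, -2.944]
contact_force: [0.7, 0.2, -0.2]
opening: 0.581
grasp_force: 0.0
```

```bash
python3 go.py 506 245 62 3.351
```

```text
t 2.48 pos [510.1 240.5 141. ] rpy [ 3.1416  0.     -2.9438] F [ 0.7  0.2 -0.2] T [-0.02 -0.02  0.01] op 0.581 gf 0.0 q6 -1.33
turn [ 0.      0.     -0.0117] shift m [0.0031 0.0052 0.079 ]
```

To row units: 0.079 m / 0.6 = 0.1317, 0.02 m / 0.6 = 0.0333, -0.012 rad / 1.5708 = -0.0076.

Call:
{"method": "move_arm", "body": {
  "motion": [
    [0, 0, -0.0076, 0.0052, 0.0087, 0.0333, 0.05],
    [0, 0, -0.0076, 0.0052, 0.0087, 0.0833, 0.05],
    [0, 0, -0.0076, 0.0052, 0.0087, 0.1317, 0.05],
    [0, 0, -0.0076, 0.0052, 0.0087, 0.1317, 0.05],
    [0, 0, -0.0076, 0.0052, 0.0087, 0.1317, 0.0],
    [0, 0, -0.0076, 0.0052, 0.0087, 0.1317, 0.0],
    [0, 0, -0.0076, 0.0052, 0.0087, 0.1317, 0.0],
    [0, 0, -0.0076, 0.0052, 0.0087, 0.1317, 0.0]
  ],
  "grip_force": 50
}}

```text
clock: 3.48
eef_pos: [506.8, 245.8, 63.0]
tcp_rot: [3.141, 0.003, -2.932]
contact_force: [-0.8, 1.2, 6.6]
opening: 0.133
grasp_force: 49.1
```

```bash
python3 go.py 506 245 180 3.351
```

```text
t 3.48 pos [506.8 245.8  63. ] rpy [ 3.1406e+00  2.7000e-03 -2.9316e+00] F [-0.8  1.2  6.6] T [ 0.19  0.19 -0.04] op 0.133 gf 49.1 q6 -1.33
turn [0.001  0.0027 0.0006] shift m [ 0.0007 -0.0005 -0.117 ]
```

To row units: -0.12 m / 0.6 = -0.2, -0.07 m / 0.6 = -0.1167.

Call:
{"method": "move_arm", "body": {
  "motion": [
    [0, 0, 0, 0, 0, -0.05, 0.0],
    [0, 0, 0, 0, 0, -0.1167, 0.0],
    [0, 0, 0, 0, 0, -0.2, 0.0],
    [0, 0, 0, 0, 0, -0.2, 0.0]
  ]
}}

```text
clock: 3.98
eef_pos: [508.3, 246.2, 185.9]
tcp_rot: [3.14, 0.008, -2.931]
contact_force: [-0.5, -1.3, -2.5]
opening: 0.128
grasp_force: 49.4
```

```bash
python3 go.py 581.2 -47.2 180 2.679
```

```text
t 3.98 pos [508.3 246.2 185.9] rpy [ 3.1398  0.0079 -2.9314] F [-0.5 -1.3 -2.5] T [ 0.01  0.   -0.02] op 0.128 gf 49.4 q6 -1.33
turn [0.0044 0.0069 0.6728] shift m [-0.0101 -0.3022  0.0054]
```

To row units: -0.302 m / 0.6 = -0.5033, -0.01 m / 0.6 = -0.0167, 0.672 rad / 1.5708 = 0.4278.

Call:
{"method": "move_arm", "body": {
  "motion": [
    [0, 0, 0.0637, -0.0017, -0.0833, 0, 0.0],
    [0, 0, 0.1592, -0.0067, -0.1833, 0, 0.0],
    [0, 0, 0.2674, -0.01, -0.2833, 0, 0.0],
    [0, 0, 0.3501, -0.0133, -0.3833, 0, 0.0],
    [0, 0, 0.4074, -0.0167, -0.4667, 0, 0.0],
    [0, 0, 0.4278, -0.0167, -0.5033, 0, 0.0],
    [0, 0, 0.4278, -0.0167, -0.5033, 0, 0.0],
    [0, 0, 0.4278, -0.0167, -0.5033, 0, 0.0]
  ]
}}

```text
clock: 4.97
eef_pos: [578.0, -47.1, 180.9]
tcp_rot: [3.142, -0.001, 2.681]
contact_force: [0.6, -0.3, -2.1]
opening: 0.131
grasp_force: 49.5
```

```bash
python3 go.py 581.2 -47.2 180 2.679
python3 - <<'E'
from h import *
from rig import grab_frame
im,d=grab_frame("scene");cv2.imwrite("pics/s1.png",cv2.resize(im[140:300,180:380,::-1],None,fx=3.5,fy=3.5,interpolation=cv2.INTER_CUBIC))
E
```

```text
t 4.97 pos [578.  -47.1 180.9] rpy [ 3.1415e+00 -1.2000e-03  2.6811e+00] F [ 0.6 -0.3 -2.1] T [-0.   -0.02 -0.01] op 0.131 gf 49.5 q6 -1.19
turn [ 0.0001 -0.0012  0.0021] shift m [-0.0029  0.0013  0.0009]
```

View pics/s1.png

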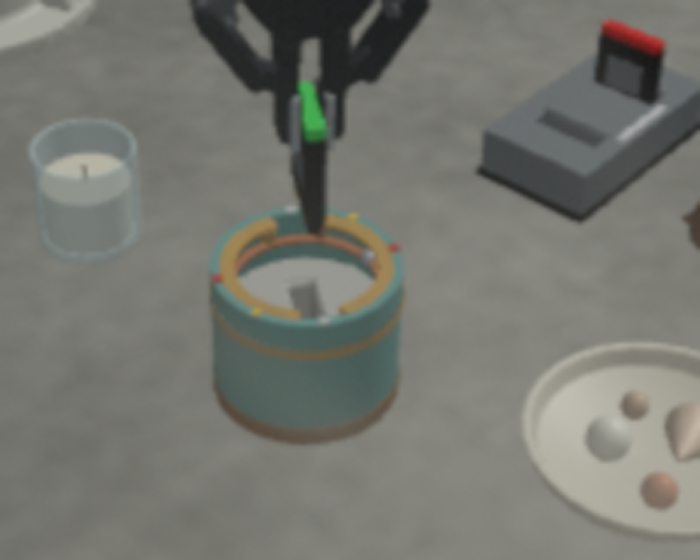

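Run:
```python
from h import *
w=ray("scene",[[263.4,200],[272.3,231.4]],95);d=w[0]-w[1];print(w.round(1),w.mean(0).round(1),np.degrees(np.arctan2(d[1],d[0])),np.hypot(*d))
g=ray("scene",[[180+299/3.5,140+85/3.5],[180+307/3.5,140+83/3.5],[180+326/3.5,140+128/3.5],[180+312/3.5,140+133/3.5]],205);print(g.round(1),g.mean(0))
from rig import sensors
im,dd=np.load("top0.npz").values();H=cv2.cvtColor(im,cv2.COLOR_RGB2HSV).astype(int)
C=ray("top",np.argwhere(np.ones(dd.shape))[:,::-1],95).reshape(*dd.shape,2)
r=np.hypot(C[...,0]-581.2,C[...,1]+47.2);ring=(r>50)&(r<59)
for n,m in(("white",(H[...,1]<45)&(H[...,2]>170)),("yel",(H[...,0]>20)&(H[...,0]<33)&(H[...,1]>130)&(H[...,2]>180)),("red",((H[...,0]<8)|(H[...,0]>172))&(H[...,1]>130))):
    k,l,s,c=cv2.connectedComponentsWithStats((m&ring).astype(np.uint8))
    for i in range(1,k):
        q=ray("top",c[i],95)[0]-[581.2,-47.2];print(n,s[i,4],np.degrees(np.arctan2(q[1],q[0])).round(1),np.hypot(*q).round(1))
```

```text
[[527.5 -22.1]
 [624.7 -70.2]] [576.1 -46.1] 153.67311978306563 108.46529314192584
[[553.6 -36.1]
 [554.5 -31.1]
 [598.2 -50.1]
 [597.8 -59.4]] [576.04469914 -44.15854524]
white 4 -26.2 55.5
white 4 156.1 54.2
yel 4 -68.5 56.4
yel 4 112.6 53.0
red 6 69.3 54.0
red 6 -110.2 56.3
```

To row units: 0.085 m / 0.6 = 0.1417, 0.08 m / 0.6 = 0.1333, -0.005 rad / 1.5708 = -0.0032.

Call:
{"method": "move_arm", "body": {
  "motion": [
    [0, 0, -0.0032, -0.0033, -0.0008, 0, 0.0],
    [0, 0, -0.0032, -0.0033, -0.0008, 0.05, 0.0],
    [0, 0, -0.0032, -0.0033, -0.0008, 0.1, 0.0],
    [0, 0, -0.0032, -0.0033, -0.0008, 0.125, 0.0],
    [0, 0, -0.0032, -0.0033, -0.0008, 0.1333, 0.0],
    [0, 0, -0.0032, -0.0033, -0.0008, 0.1417, 0.0]
  ]
}}

```text
clock: 5.78
eef_pos: [580.9, -49.4, 96.9]
tcp_rot: [3.141, 0.001, 2.685]
contact_force: [-0.3, 0.3, -1.9]
opening: 0.127
grasp_force: 49.4
```

```bash
python3 go.py 580 -47.5 66 2.685
```

```text
t 5.78 pos [580.9 -49.4  96.9] rpy [3.1411e+00 1.2000e-03 2.6852e+00] F [-0.3  0.3 -1.9] T [-0.01 -0.01 -0.02] op 0.127 gf 49.4 q6 -1.2
turn [0.0005 0.0012 0.0002] shift m [0.0017 0.0013 0.0308]
```

To row units: 0.032 m / 0.6 = 0.0533, 0.031 m / 0.6 = 0.0517.

Call:
{"method": "move_arm", "body": {
  "motion": [
    [0, 0, 0, 0, 0, 0.0133, 0.0],
    [0, 0, 0, 0, 0, 0.0267, 0.0],
    [0, 0, 0, 0, 0, 0.0383, 0.0],
    [0, 0, 0, 0, 0, 0.0467, 0.0],
    [0, 0, 0, 0, 0, 0.0517, 0.0],
    [0, 0, 0, 0, 0, 0.0533, 0.0],
    [0, 0, 0, 0, 0, 0.0533, 0.0]
  ]
}}

```text
clock: 6.65
eef_pos: [580.2, -49.5, 65.0]
tcp_rot: [3.142, 0.0, 2.685]
contact_force: [-2.6, -0.2, 6.8]
opening: 0.126
grasp_force: 50.7
```

```bash
python3 go.py
```

```text
t 6.65 pos [580.2 -49.5  65. ] rpy [3.1416 0.     2.6848] F [-2.6 -0.2  6.8] T [0.03 0.55 0.03] op 0.126 gf 50.7 q6 -1.2
```

To row units: -0.14 m / 0.6 = -0.2333, -0.03 m / 0.6 = -0.05.

Call:
{"method": "move_arm", "body": {
  "motion": [
    [0, 0, 0, 0, 0, 0, 0.035],
    [0, 0, 0, 0, 0, 0, 0.035],
    [0, 0, 0, 0, 0, 0, 0.035],
    [0, 0, 0, 0, 0, -0.05, 0.035],
    [0, 0, 0, 0, 0, -0.1333, 0.035],
    [0, 0, 0, 0, 0, -0.2333, 0.05],
    [0, 0, 0, 0, 0, -0.2333, 0.05]
  ]
}}

```text
clock: 7.52
eef_pos: [583.2, -49.9, 209.3]
tcp_rot: [3.138, 0.008, 2.685]
contact_force: [-0.0, 0.2, 0.1]
opening: 0.588
grasp_force: 0.0
```

```bash
python3 go.py 503.2 -292 200 2.028
```

```text
t 7.53 pos [583.2 -49.9 209.3] rpy [3.1384 0.0083 2.6847] F [-0.   0.2  0.1] T [ 0.   -0.02 -0.02] op 0.588 gf 0.0 q6 -1.2
turn [0.0058 0.007  0.6568] shift m [-0.0349 -0.2526  0.0088]
```

To row units: -0.252 m / 0.6 = -0.42, -0.22 m / 0.6 = -0.3667, 0.656 rad / 1.5708 = 0.4176.

Call:
{"method": "move_arm", "body": {
  "motion": [
    [0, 0, 0.0637, -0.01, -0.0833, 0, 0.05],
    [0, 0, 0.1783, -0.025, -0.1833, 0, 0.05],
    [0, 0, 0.2865, -0.04, -0.2833, 0, 0.05],
    [0, 0, 0.382, -0.0533, -0.3667, 0, 0.05],
    [0, 0, 0.4176, -0.0583, -0.42, 0, 0.05],
    [0, 0, 0.4176, -0.0583, -0.42, 0.0067, 0.05],
    [0, 0, 0.4176, -0.0583, -0.42, 0.0067, 0.05],
    [0, 0, 0.4176, -0.0583, -0.42, 0.0067, 0.05]
  ]
}}

```text
clock: 8.52
eef_pos: [500.7, -290.1, 199.9]
tcp_rot: [-3.141, -0.001, 2.03]
contact_force: [0.5, -0.2, 0.5]
opening: 0.582
grasp_force: 0.0
```

```bash
python3 go.py 503.2 -292 80 2.028
python3 - <<'E'
from h import *
from rig import grab_frame
im,d=grab_frame("top");C=cloud("top",d);z=C[...,2];H=cv2.cvtColor(im,cv2.COLOR_RGB2HSV).astype(int)
dx=np.hypot(C[...,0]-581,C[...,1]+47)
m=(dx<45)&(H[...,0]>48)&(H[...,0]<72)&(H[...,1]>150)&(H[...,2]>80)
print("green",m.sum(),np.median(z[m]),rect(ray("top",np.argwhere(m)[:,::-1],90)))
t=(dx<60)&(z>91)&(z<105);print("rim",circ(C[t][:,:2]))
E
```

```text
t 8.53 pos [ 500.7 -290.1  199.9] rpy [-3.1414e+00 -7.0000e-04  2.0305e+00] F [ 0.5 -0.2  0.5] T [-0.02  0.02 -0.03] op 0.582 gf 0.0 q6 -0.99
turn [-0.0002 -0.0007  0.0025] shift m [-0.0029  0.0014  0.1199]
green 105 88.32116797318554 (array([578.8, -47.5]), array([11.1, 48. ]), -26.6)
rim (array([581. , -47.2]), 51.4)
```

To row units: 0.12 m / 0.6 = 0.2, 0.03 m / 0.6 = 0.05, 0.002 rad / 1.5708 = 0.0013.

Call:
{"method": "move_arm", "body": {
  "motion": [
    [0, 0, 0.0013, -0.0048, 0.0023, 0.05, 0.05],
    [0, 0, 0.0013, -0.0048, 0.0023, 0.1333, 0.05],
    [0, 0, 0.0013, -0.0048, 0.0023, 0.2, 0.05],
    [0, 0, 0.0013, -0.0048, 0.0023, 0.2, 0.05],
    [0, 0, 0.0013, -0.0048, 0.0023, 0.2, 0.0],
    [0, 0, 0.0013, -0.0048, 0.0023, 0.2, 0.0],
    [0, 0, 0.0013, -0.0048, 0.0023, 0.2, 0.0],
    [0, 0, 0.0013, -0.0048, 0.0023, 0.2, 0.0]
  ],
  "grip_force": 90
}}

```text
clock: 9.57
eef_pos: [503.8, -293.8, 81.8]
tcp_rot: [3.14, 0.002, 2.027]
contact_force: [-1.5, -1.5, 7.9]
opening: 0.145
grasp_force: 90.8
```

```bash
python3 go.py
```

```text
t 9.57 pos [ 503.8 -293.8   81.8] rpy [3.1402e+00 2.3000e-03 2.0267e+00] F [-1.5 -1.5  7.9] T [-0.02  0.03 -0.  ] op 0.145 gf 90.8 q6 -0.99
```

To row units: -0.13 m / 0.6 = -0.2167, -0.03 m / 0.6 = -0.05.

Call:
{"method": "move_arm", "body": {
  "motion": [
    [0, 0, 0, 0, 0, -0.05, 0.0],
    [0, 0, 0, 0, 0, -0.1333, 0.0],
    [0, 0, 0, 0, 0, -0.2167, 0.0],
    [0, 0, 0, 0, 0, -0.2167, 0.0],
    [0, 0, 0, 0, 0, -0.2167, 0.0],
    [0, 0, 0, 0, 0, -0.2167, 0.0]
  ]
}}

```text
clock: 10.32
eef_pos: [502.0, -292.6, 208.6]
tcp_rot: [-3.14, -0.002, 2.027]
contact_force: [-0.1, -0.2, -2.6]
opening: 0.143
grasp_force: 89.5
```

```bash
python3 go.py 581 -48.5 211 2.686
```

```text
t 10.32 pos [ 502.  -292.6  208.6] rpy [-3.1400e+00 -2.4000e-03  2.0268e+00] F [-0.1 -0.2 -2.6] T [ 0.03  0.03 -0.  ] op 0.143 gf 89.5 q6 -0.99
turn [-0.0007 -0.0029 -0.6592] shift m [ 0.1843  0.1784 -0.0022]
```

To row units: 0.1843 m / 0.6 = 0.3072, 0.1784 m / 0.6 = 0.2973, -0.659 rad / 1.5708 = -0.4195.

Call:
{"method": "move_arm", "body": {
  "motion": [
    [0, 0, -0.0509, 0.05, 0.05, 0, 0.0],
    [0, 0, -0.1401, 0.1167, 0.1167, 0, 0.0],
    [0, 0, -0.2419, 0.1833, 0.1833, 0, 0.0],
    [0, 0, -0.3438, 0.25, 0.25, 0, 0.0],
    [0, 0, -0.4011, 0.2917, 0.2833, 0, 0.0],
    [0, 0, -0.4195, 0.3072, 0.2973, 0, 0.0],
    [0, 0, -0.4195, 0.3072, 0.2973, 0, 0.0],
    [0, 0, -0.4195, 0.3072, 0.2973, 0, 0.0]
  ]
}}

```text
clock: 11.32
eef_pos: [581.5, -50.2, 209.9]
tcp_rot: [-3.141, -0.001, 2.684]
contact_force: [0.1, -1.2, -2.9]
opening: 0.144
grasp_force: 89.4
```

Call:
{"method": "move_arm", "body": {
  "motion": [
    [0, 0, 0, 0, 0, 0, 0.0],
    [0, 0, 0, 0, 0, 0, 0.0]
  ]
}}

```text
clock: 11.58
eef_pos: [581.8, -49.9, 210.3]
tcp_rot: [-3.142, 0.0, 2.684]
contact_force: [-0.9, 0.5, -3.3]
opening: 0.139
grasp_force: 89.4
```

```bash
python3 go.py 581 -48.5 158 2.686
python3 - <<'E'
from h import *
from rig import grab_frame
im,d=grab_frame("scene");cv2.imwrite("pics/s2.png",cv2.resize(im[130:280,180:360,::-1],None,fx=4,fy=4,interpolation=cv2.INTER_CUBIC))
E
```

```text
t 11.57 pos [581.8 -49.9 210.3] rpy [-3.1415e+00  1.0000e-04  2.6844e+00] F [-0.9  0.5 -3.3] T [-0.03  0.01 -0.06] op 0.139 gf 89.4 q6 -1.2
turn [-0.      0.0001 -0.0016] shift m [0.0014 0.0009 0.0523]
```

View pics/s2.png

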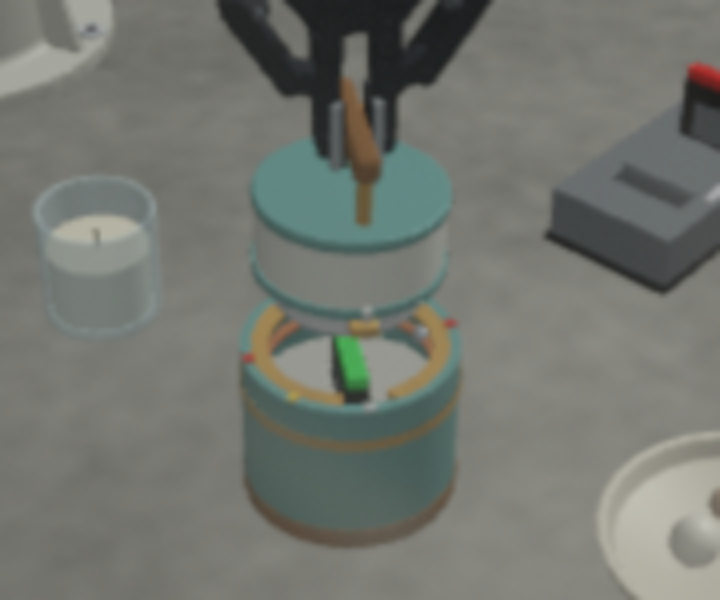

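To row units: 0.039 m / 0.6 = 0.065, 0.0007 m / 0.6 = 0.0012.

Call:
{"method": "move_arm", "body": {
  "motion": [
    [0, 0, 0, 0.001, 0.0012, 0.025, 0.0],
    [0, 0, 0, 0.001, 0.0012, 0.0467, 0.0],
    [0, 0, 0, 0.001, 0.0012, 0.0567, 0.0],
    [0, 0, 0, 0.001, 0.0012, 0.0617, 0.0],
    [0, 0, 0, 0.001, 0.0012, 0.065, 0.0],
    [0, 0, 0, 0.001, 0.0012, 0.065, 0.0]
  ]
}}

```text
clock: 12.38
eef_pos: [581.9, -48.2, 171.4]
tcp_rot: [3.141, 0.0, 2.686]
contact_force: [0.4, 0.2, -2.2]
opening: 0.145
grasp_force: 89.4
```

```bash
python3 go.py 581.6 -49 158 2.686
```

```text
t 12.38 pos [581.9 -48.2 171.4] rpy [3.1415e+00 3.0000e-04 2.6858e+00] F [ 0.4  0.2 -2.2] T [ 0.06 -0.09 -0.01] op 0.145 gf 89.4 q6 -1.2
turn [ 0.0001  0.0003 -0.0002] shift m [-0.0001 -0.0008  0.0134]
```

Skirt is inside the collar without contact; lower the rest.

To row units: 0.014 m / 0.6 = 0.0233, 0.01 m / 0.6 = 0.0167.

Call:
{"method": "move_arm", "body": {
  "motion": [
    [0, 0, 0, 0, 0, 0.0067, 0.0],
    [0, 0, 0, 0, 0, 0.0117, 0.0],
    [0, 0, 0, 0, 0, 0.0167, 0.0],
    [0, 0, 0, 0, 0, 0.0217, 0.0],
    [0, 0, 0, 0, 0, 0.0233, 0.0],
    [0, 0, 0, 0, 0, 0.0233, 0.0]
  ]
}}

```text
clock: 13.12
eef_pos: [581.8, -48.4, 157.6]
tcp_rot: [-3.141, 0.0, 2.686]
contact_force: [-2.4, -1.3, 2.9]
opening: 0.144
grasp_force: 90.1
```

```bash
python3 go.py
```

```text
t 13.12 pos [581.8 -48.4 157.6] rpy [-3.1414e+00  3.0000e-04  2.6858e+00] F [-2.4 -1.3  2.9] T [-0.24  0.4   0.02] op 0.144 gf 90.1 q6 -1.2
```

To row units: 0.0003 m / 0.6 = 0.0005, 0.37 rad / 1.5708 = 0.2355.

Call:
{"method": "move_arm", "body": {
  "motion": [
    [0, 0, 0.0255, 0, 0, 0.0005, 0.0],
    [0, 0, 0.0637, 0, 0, 0.0005, 0.0],
    [0, 0, 0.1019, 0, 0, 0.0005, 0.0],
    [0, 0, 0.1401, 0, 0, 0.0005, 0.0],
    [0, 0, 0.1783, 0, 0, 0.0005, 0.0],
    [0, 0, 0.2165, 0, 0, 0.0005, 0.0],
    [0, 0, 0.2355, 0, 0, 0.0005, 0.0],
    [0, 0, 0.2355, 0, 0, 0.0005, 0.0]
  ],
  "grip_force": 110
}}

```text
clock: 14.12
eef_pos: [581.4, -48.0, 157.6]
tcp_rot: [-3.141, -0.0, 2.316]
contact_force: [-4.0, -1.0, 6.5]
opening: 0.137
grasp_force: 110.6
```

```bash
python3 go.py
```

```text
t 14.12 pos [581.4 -48.  157.6] rpy [-3.1414e+00 -4.0000e-04  2.3161e+00] F [-4.  -1.   6.5] T [0.15 0.61 0.39] op 0.137 gf 110.6 q6 -0.83
```

To row units: 0.365 rad / 1.5708 = 0.2324.

Call:
{"method": "move_arm", "body": {
  "motion": [
    [0, 0, 0.0318, 0, 0, 0, 0.0],
    [0, 0, 0.07, 0, 0, 0, 0.0],
    [0, 0, 0.1082, 0, 0, 0, 0.0],
    [0, 0, 0.1464, 0, 0, 0, 0.0],
    [0, 0, 0.1846, 0, 0, 0, 0.0],
    [0, 0, 0.2165, 0, 0, 0, 0.0],
    [0, 0, 0.2324, 0, 0, 0, 0.0],
    [0, 0, 0.2324, 0, 0, 0, 0.0]
  ]
}}

```text
clock: 15.12
eef_pos: [581.3, -48.1, 157.7]
tcp_rot: [-3.141, -0.0, 1.951]
contact_force: [-5.7, 0.1, 8.3]
opening: 0.138
grasp_force: 111.1
```

Call:
{"method": "move_arm", "body": {
  "motion": [
    [0, 0, 0, 0, 0, 0, 0.0],
    [0, 0, 0, 0, 0, 0, 0.0],
    [0, 0, 0, 0, 0, 0, 0.0],
    [0, 0, 0, 0, 0, 0, 0.0]
  ]
}}

```text
clock: 15.62
eef_pos: [581.3, -48.1, 157.7]
tcp_rot: [-3.141, -0.0, 1.952]
contact_force: [-4.8, 0.1, 8.5]
opening: 0.14
grasp_force: 111.1
```

```bash
python3 go.py
python3 - <<'E'
from h import *
from rig import grab_frame
im,d=grab_frame("scene");cv2.imwrite("pics/s3.png",cv2.resize(im[140:280,180:360,::-1],None,fx=4,fy=4,interpolation=cv2.INTER_CUBIC))
C=cloud("scene",d);z=C[...,2];H=cv2.cvtColor(im,cv2.COLOR_RGB2HSV).astype(int)
m=(np.hypot(C[...,0]-577,C[...,1]+46)<60)&(z>168)&(z<185)&(H[...,0]<18)&(H[...,1]>110)
print("bar",m.sum(),rect(C[m][:,:2]), "clockwise deg from -26.2")
m=(np.hypot(C[...,0]-577,C[...,1]+46)<60)&(z>130)&(z<150)&(H[...,0]>75)&(H[...,0]<100)
print("drum top z",np.median(z[m]))
E
```

```text
t 15.62 pos [581.3 -48.1 157.7] rpy [-3.1409e+00 -3.0000e-04  1.9517e+00] F [-4.8  0.1  8.5] T [0.09 0.88 0.57] op 0.14 gf 111.1 q6 -0.47
bar 44 (array([590. , -63.7]), array([ 8.8, 34. ]), -64.2) clockwise deg from -26.2
drum top z 143.52085930988773
```

View pics/s3.png

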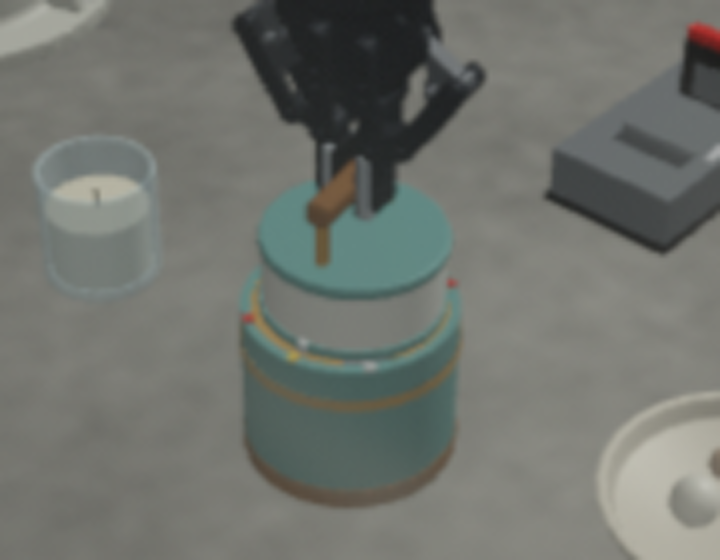

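To row units: 0.03 rad / 1.5708 = 0.0191.

Call:
{"method": "move_arm", "body": {
  "motion": [
    [0, 0, 0.0095, 0, 0, 0, 0.0],
    [0, 0, 0.0191, 0, 0, 0, 0.0],
    [0, 0, 0.0191, 0, 0, 0, 0.0],
    [0, 0, 0.0191, 0, 0, 0, 0.0],
    [0, 0, 0.0191, 0, 0, 0, 0.0],
    [0, 0, 0.0191, 0, 0, 0, 0.0]
  ]
}}

```text
clock: 16.42
eef_pos: [581.2, -48.0, 157.7]
tcp_rot: [-3.141, -0.0, 1.922]
contact_force: [-5.9, -0.3, 9.1]
opening: 0.138
grasp_force: 111.1
```

```bash
python3 go.py; python3 -c "
from rig import order
print(order.sign_off())"
```

```text
t 16.43 pos [581.2 -48.  157.7] rpy [-3.1408e+00 -3.0000e-04  1.9218e+00] F [-5.9 -0.3  9.1] T [0.2  0.92 0.58] op 0.138 gf 111.1 q6 -0.44
the job is handed in; nothing more can be done
None
```

I handed the job in at 16.4 s: the green-ended battery is home in the lantern, and the head is seated and still gripped near the yellow dot (gripper turned about 44° clockwise), against its spring; sign-off returned no verdict and I did not see a light in the pictures.

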